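# Slide a chalk-marked cement board out to its snapping line

### The job

Get the grey cement board ready for snapping: push it along the wooden ledge until its blue chalk line lies right over the ledge's steel-nosed end, so that the marked strip overhangs, with the board's long back edge flat against the fence. Push it with the fingers only, never pick it up or tip it, leave everything else on the bench where it is, and take the hand away when done.

Things in the scene. Friction and masses are not known exactly. Their poses are not given: they have to be found in the camera images.
- ledge: Fixed timber platform, 220 mm deep (own x), 400 mm long (own y), its flat top 60 mm above the bench. Origin: centre of its underside. Own x points away from the robot (within 12 degrees), to the fence; own y runs along the ledge, to the robot's left, to its steel-nosed end at own y = +200 mm. Nothing but the board lies on it; things stand on the bench in front of, behind and beyond it.
- ledge_end (a point): Middle of the ledge's snapping edge: top of the steel nosing, own (0, 200, 60) mm of the ledge. The edge runs along the ledge's x; the nosing is let in flush, so the board slides over it freely.
- ledge_fence (a point): Middle of the fence's foot, on the face the board goes against: own (85, 0, 60) mm of the ledge. The fence is a fixed aluminium bar along the whole back of the ledge, 25 mm wide, standing 18 mm above the ledge's top.
- board: Loose grey cement board, 120 mm wide (own x), 240 mm long (own y), 8 mm thick, 0.2 to 0.45 kg, flat on the ledge, friction about 0.5 to 0.7. Origin: centre of its underside. Own x points to the fence, own y to the snapping end, within 7 degrees at the start, when its leading (+y) end does not yet overhang and its back edge stands 18 to 38 mm off the fence.
- board_line (a point): Middle of the 3 mm wide blue chalk line that crosses the board's top parallel to its own x, 60 mm from its leading end: own (0, 60, 8) mm of the board. At the start it lies 70 to 140 mm short of the snapping edge.
- board_back (a point): Middle of the board's long back edge (the one that goes against the fence), half-way up its thickness: own (60, 0, 4) mm of the board.
- tub: Bystander: loose black open tub, 180 x 160 mm, 40 mm high, with board scraps in it, on the bench beyond the ledge's snapping end, below the level of the ledge's top. Origin: centre of its underside.
- chalk_reel: Bystander: loose grey chalk-line reel lying on the bench in front of the ledge, 68 mm wide, 128 mm long (own y from -34 to +94), 52 mm high at its crank. Origin: underside, below the centre of its round end.
- scorer: Bystander: loose yellow and black scoring knife lying on the bench in front of the ledge, about 165 mm long (own y from -83 to +80), 22 mm wide, 18 mm high. Origin: underside.
- tape: Bystander: loose tape measure with a black case and orange discs, 70 x 36 mm, 66 mm high, on the bench to the robot's right of the ledge. Origin: centre of the case's underside.
- square: Bystander: loose try square lying flat on the bench behind the ledge, dark wooden stock 100 x 30 x 18 mm, steel blade 190 x 40 mm along own y. Origin: underside, near the middle of the blade.
- jar: Bystander: loose clear plastic jar with a blue lid, 132 mm across, 190 mm high, on the bench to the right of the ledge and farther from the robot than the tape. Origin: centre of its underside.

How it is judged:
At the end, for the whole second after the job is handed in: The board lies flat and still on the ledge, the middle of its blue line within 5 mm of the ledge's snapping edge (along the ledge), the middle of its back edge within 4 mm of the fence, and the board parallel to the fence within 1.5 degrees (y of board_line in the frame of ledge between 0.195 and 0.205 m and x of board_back in the frame of ledge above 0.081 m and angle between the y axis of board and the y axis of ledge, either way round below 0.026 rad and z of board in the frame of ledge between 0.057 and 0.063 m and angle between board's own z axis and vertical below 0.02 rad and linear speed of board below 0.01 m/s); the robot touches nothing.
It fails at once if the board is lifted off the ledge (more than 8 mm), tipped (more than 7 degrees) or pushed off the ledge (z of board in the frame of ledge above 0.068 m or angle between board's own z axis and vertical above 0.12 rad or z of board in the frame of ledge below 0.045 m).
It fails at once if a bystander is moved more than 20 mm (distance of any of tub, chalk_reel, scorer, tape, square, jar from where it was at the start of the episode above 0.02 m).
It also fails if it takes over 58 s, if anything falls off the work surface, if the arm or the gripper's body presses on something with over 40 N, if the wrist force passes 120 N, or if a joint passes its speed limit or range.

### The arm

A 6-joint arm with a two-finger parallel gripper is mounted at the origin on the work surface. World frame = base frame: x ahead of the robot, y to its left, z up, the work surface at z = 0. Lengths are in m, angles in rad, forces in N, time in s.
With the tool pointing down it reaches from about 0.25 to 0.8 m from the base axis. Payload 8.5 kg.
Tool frame: the origin (TCP) lies at the centre of the arm's flange, where the gripper is bolted on; the fingertips stand 173 mm ahead of it and the grasp point (between the pads) lies 155 mm ahead of it; z points along the fingers, y is the direction in which the jaws open and shut (so a half turn about z gives the same grasp; the last joint's range is limited). The gripper opens to 85 mm and grips with 20 to 120 N. Pads are 22 mm wide; open, the fingers measure 114 mm over their backs; the gripper's body (76 mm by 85 mm) begins 54 mm behind the grasp point. The pads swing forward as they close: fully open they stand 13 mm farther back than shut.
Start: joints at [-1.149, 0.238, -0.013, 1.319, 0, 1.571], TCP at [0.215, -0.479, 0.405] pointing down, gripper open.
Joint ranges: [-2.66, 2.66], [-1.03, 1.9], [-1.14, 1.46], [-1.82, 2.27], [-1.45, 1.34], [-3.14, 3.14]. Speed limits (rad/s): [2.22, 2.22, 2.79, 3.14, 3.14, 3.14].

### API

Orientations are given as a unit quaternion [x, y, z, w].
In Python, from rig import * gives the robot as it stands.
- The arm moves only by the tool carry_out, never from a script. Its argument "increments" is one flat list of numbers, 7 for each row, row after row: the turn, a rotation vector about the tool's x, y, z in rad, then the shift along the tool's x, y, z in mm, then the opening, from 0 (shut) to 1 (fully open). In form: [ax, ay, az, dx, dy, dz, grip, ax, ay, az, dx, dy, dz, grip, ...]. A call has 1 to 10 rows; each row shifts and turns the commanded pose from where the row before left it, along the tool's axes as they then stand; what a row does not reach is not made up. A row lasts 1/10 s, in which the tool goes at most 50 mm and 8.59 degrees, less where a joint would pass 70% of its speed; a pose out of reach is approached as far as the arm can. A call is refused whole if a number of a shift passes 50 or a number of a turn 0.15, either way. A call with a gripper value outside its range is refused whole. The fingers move at their own pace and stop on an object; "grip_force" is the grip in N (left out, the last holds). Time passes only in rows, so rows that do not move let the fingers close. It gives the time, the measured TCP pose, the force and the opening at its end, in the units of the state.
- get_state(): the state, without advancing time (a new reading comes with each control period).
- read_camera(name): name is "scene" or "side" or "wrist"; returns (picture, depth): 400x640x3 uint8, red, green, blue; 400x640 float32, m along the optical axis (not along the pixel's ray), 0 where there is no reading.
- calibration(name): a dict with "mtx" (3x3 intrinsics, pixels), "R" (3x3) and "t" (3): a world point X has camera coordinates R X + t. Camera axes: x right, y down, z forward; pixel columns grow to the right and rows downward; lengths in m; the calibration is good to about 2 mm. The wrist camera is an equidistant fisheye: a pixel r from the principal point sees the ray r / f radians off the axis. A picture is of the moment at which its call begins: read the wrist's pose just before it. calibration takes no time and is no camera call; for the wrist camera it gives the pose at the moment of the call.
- hand_in(): hands the job in, once; it reports no verdict.
The state is a dict: "t": time; "joint_pos": joint angles; "joint_vel": joint speeds; "joint_efforts": joint torques, N m; "tool_pos": TCP position; "orientation": TCP orientation; "contact_force": force on the tool from outside, world axes, zero at the start; "moment": the same for the moment, N m; "opening": finger opening in m.
Only numpy, scipy, OpenCV 4.12 (cv2) and the standard library are available. Lean on these libraries where they do the work, as an engineer would, in place of code of your own. Each camera call takes 0.05 s, during which the arm holds its last target.

## Working session

There is one attempt and no reset: what is moved stays moved. The work goes in short steps, Python scripts to look and compute and a tool call to move; the robot and the scene stay as the last step left them, time stands still between calls to the robot, and variables do not carry over. Pictures are saved under pics/ and viewed, and the job is handed in when it is done.

Besides the shell and the picture viewer there is one more tool, called after ">>>" as name(argument=value, ...) on one line, values as JSON. carry_out: Moves the arm, as the interface text tells. Its arguments: {"type":"object","properties":{"increments":{"type":"array","items":{"type":"number"}},"grip_force":{"type":"number"}},"required":["increments"]}

```bash
mkdir -p pics; python3 - <<'E'
from rig import *
import cv2,numpy as np
s=get_state();print(s)
for n in ["scene","side"]:
    p,d=read_camera(n);cv2.imwrite(f"pics/{n}0.png",p[:,:,::-1]);np.savez(f"{n}0.npz",p=p,d=d,**calibration(n))
    print(n,calibration(n))
E
```

```text
{'t': 0.0, 'joint_pos': array([-1.14896581e+00,  2.38756715e-01, -1.42687995e-02,  1.31920786e+00,
        1.70253686e-05,  1.57082439e+00]), 'joint_vel': array([ 0.00047077,  0.00129111,  0.00255035,  0.001431  ,  0.00041428,
       -0.0005161 ]), 'joint_efforts': array([ 9.77115451e-04, -5.38777328e+01,  3.46439302e+01,  1.82167883e-02,
        1.88635508e-04, -5.76920996e-06]), 'tool_pos': array([ 0.21488028, -0.47881506,  0.40408442]), 'orientation': array([ 9.77842397e-01,  2.09341181e-01, -1.42112368e-04, -7.04381282e-04]), 'contact_force': array([-0.80502251,  0.21786762, -0.02558284]), 'moment': array([-0.00510453, -0.01183431,  0.04966683]), 'opening': 0.08531956407008293}
scene {'mtx': array([[480.28321991,   0.        , 318.58959232],
       [  0.        , 480.28321991, 207.41426369],
       [  0.        ,   0.        ,   1.        ]]), 'R': array([[ 0.19005306,  0.9815274 ,  0.02199554],
       [ 0.61537179, -0.10163784, -0.78165677],
       [-0.76498196,  0.16209169, -0.62332086]]), 't': array([-0.1066388 , -0.29448175,  1.80800237])}
side {'mtx': array([[505.20111053,   0.        , 324.83884395],
       [  0.        , 505.20111053, 194.50443326],
       [  0.        ,   0.        ,   1.        ]]), 'R': array([[ 0.98867013, -0.14948545,  0.01361861],
       [-0.08639643, -0.64089933, -0.76274747],
       [ 0.12274781,  0.75292904, -0.64655304]]), 't': array([-0.58021174,  0.12918418,  1.1042163 ])}
```

View pics/scene0.png

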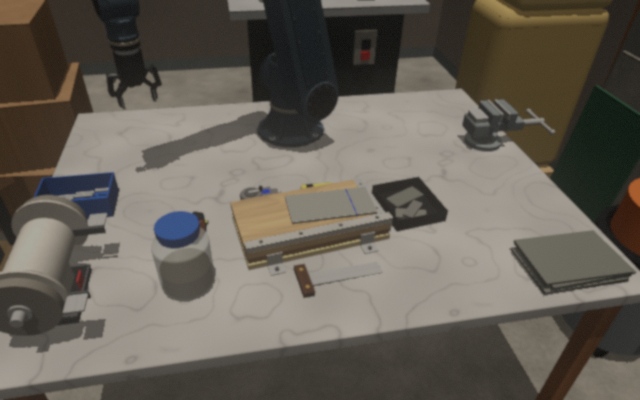

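View pics/side0.png

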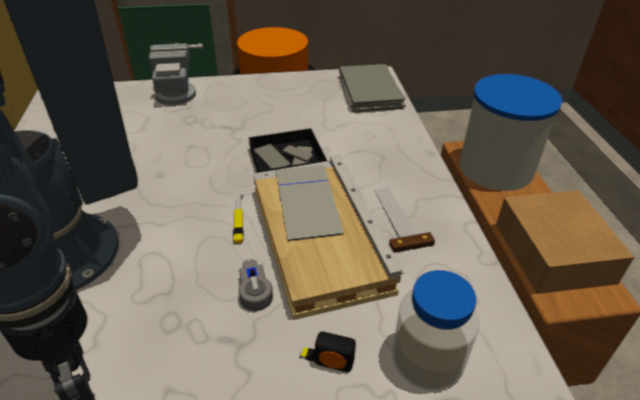

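Scene view: the ledge is at about (310,225), the board at (330,205), the tub at (408,203) and the jar at (180,250). Side view: the board is at (308,205), its blue line at (303,183), the fence is the bar from (338,165) to (392,275), and the tape is at (333,350). Next I'll enlarge both.

```bash
python3 - <<'E'
import cv2
a=cv2.imread("pics/side0.png")[120:320,220:420];cv2.imwrite("pics/side0z.png",cv2.resize(a,(600,600),interpolation=cv2.INTER_CUBIC))
a=cv2.imread("pics/scene0.png")[170:280,220:400];cv2.imwrite("pics/scene0z.png",cv2.resize(a,(720,440),interpolation=cv2.INTER_CUBIC))
E
```

```text
(no output)
```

View pics/side0z.png

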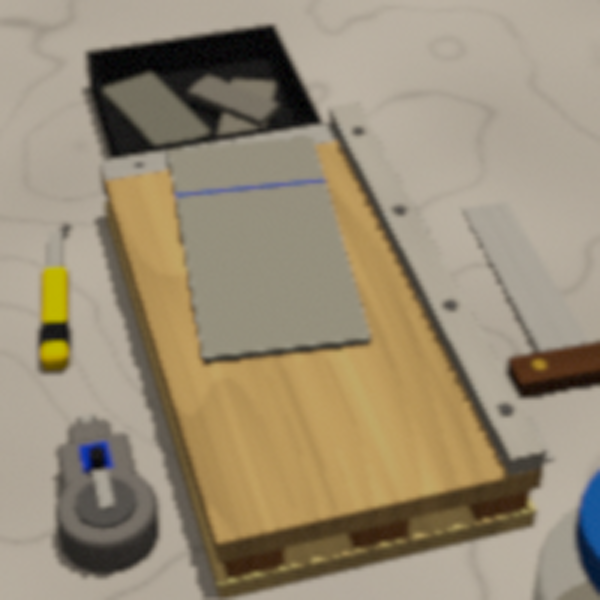

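View pics/scene0z.png

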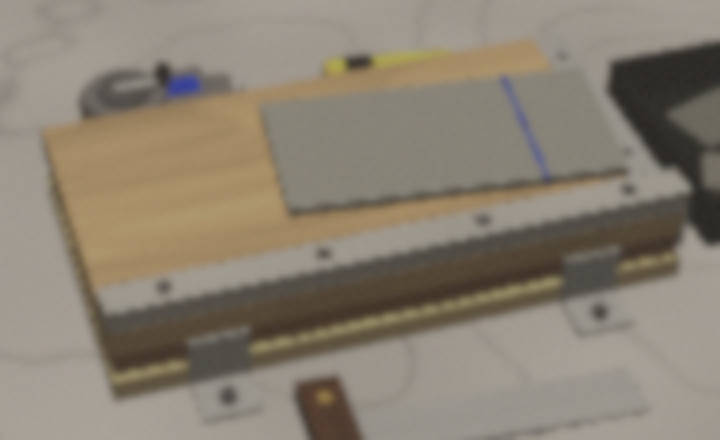

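```bash
cat > h.py <<'E'
import numpy as np,cv2
def cast(c,uv,z):
    uv=np.atleast_2d(np.array(uv,float));K,R,t=c['mtx'],c['R'],c['t']
    r=np.c_[(uv-[K[0,2],K[1,2]])/[K[0,0],K[1,1]],np.ones(len(uv))]@R
    o=-R.T@t
    return o+r*((z-o[2])/r[:,2])[:,None]
E
python3 - <<'E'
from h import *
np.set_printoptions(precision=4,suppress=True)
c=np.load("side0.npz")
P=lambda l:[(220+u/3,120+v/3) for u,v in l]
print("ledge side: front-right, front-left, left at fence\n",cast(c,P([(218,545),(103,163),(330,124)]),.06))
print("fence inner top L,R",cast(c,P([(333,115),(508,468)]),.078))
print("board f-,b-,b+,f+",cast(c,P([(205,357),(370,338),(318,135),(167,152)]),.068))
print("line",cast(c,P([(178,193),(326,181)]),.068))
c2=np.load("scene0.npz")
Q=lambda l:[(220+u/4,170+v/4) for u,v in l]
print("scene ledge fr",cast(c2,Q([(42,130),(535,40)]),.06))
print("fence outer top R, inner R, innerL,outer L",cast(c2,Q([(108,312),(97,288),(665,172),(690,195)]),.078))
print("board f-,b-,b+,f+",cast(c2,Q([(262,102),(290,210),(627,172),(580,70)]),.068))
print("line",cast(c2,Q([(503,76),(547,177)]),.068))
for n,cc,pts in (("side",c,[(265,120+70),(300,200),(330,300/3+150)]),):
    d=cc['d']
    for u,v in pts:
        z=d[int(v),int(u)];K=cc['mtx'];p=cc['R'].T@(np.array([(u-K[0,2])/K[0,0],(v-K[1,2])/K[1,1],1])*z-cc['t']);print(p)
E
```

```text
ledge side: front-right, front-left, left at fence
 [[ 0.4882 -0.2466  0.06  ]
 [ 0.4348  0.1482  0.06  ]
 [ 0.6259  0.1764  0.06  ]]
fence inner top L,R [[ 0.6261  0.1645  0.078 ]
 [ 0.6765 -0.2258  0.078 ]]
board f-,b-,b+,f+ [[ 0.4953 -0.0908  0.068 ]
 [ 0.6122 -0.0879  0.068 ]
 [ 0.6118  0.1521  0.068 ]
 [ 0.4869  0.1455  0.068 ]]
line [[0.4914 0.0918 0.068 ]
 [0.6089 0.0912 0.068 ]]
scene ledge fr [[ 0.4924 -0.2412  0.06  ]
 [ 0.4414  0.1303  0.06  ]]
fence outer top R, inner R, innerL,outer L [[ 0.7058 -0.2098  0.078 ]
 [ 0.6828 -0.2149  0.078 ]
 [ 0.6307  0.1721  0.078 ]
 [ 0.6569  0.1814  0.078 ]]
board f-,b-,b+,f+ [[ 0.4955 -0.0852  0.068 ]
 [ 0.6165 -0.0831  0.068 ]
 [ 0.6148  0.1509  0.068 ]
 [ 0.4946  0.1503  0.068 ]]
line [[0.4928 0.0926 0.068 ]
 [0.611  0.0951 0.068 ]]
[0.4569 0.0893 0.0565]
[0.5333 0.0299 0.0675]
[ 0.5777 -0.126   0.0598]
```

Both views agree to a few millimetres: the ledge yaw is about 7.5°, the board yaw about 0.3°, and the board's rear edge is at y ≈ -0.087. Plan: push the trailing end with two spread fingers, then push the front edge towards the fence, then trim. First I'll turn the tool.

>>> carry_out(increments=[0,0,-0.142,0,0,0,0.6,0,0,-0.142,0,0,0,0.6,0,0,-0.142,0,0,0,0.6,0,0,-0.142,0,0,0,0.6,0,0,-0.142,0,0,0,0.6,0,0,-0.142,0,0,0,0.6,0,0,-0.142,0,0,0,0.6,0,0,-0.142,0,0,0,0.6,0,0,-0.143,0,0,0,0.6,0,0,0,0,0,0,0.6])

```text
t: 1.1
tool_pos: [0.2149, -0.4789, 0.4043]
orientation: [0.659, 0.752, 0.0, -0.0]
contact_force: [-0.5, -0.1, -0.1]
opening: 0.0511
```

```bash
cat >> h.py <<'E'
from scipy.spatial.transform import Rotation as Ro
def togo(s,target,yaw):
    "shift in tool axes (mm) & turn about tool z (rad) from the present pose, tool kept down"
    r=Ro.from_quat(s['orientation']);M=r.as_matrix()
    cur=np.degrees(np.arctan2(M[1,0],M[0,0]))
    Mt=np.c_[[np.cos(yaw),np.sin(yaw),0],[np.sin(yaw),-np.cos(yaw),0],[0,0,-1]]
    return M.T@(np.array(target)-s['tool_pos'])*1000,(r.inv()*Ro.from_matrix(Mt)).as_rotvec(),cur
E
python3 - <<'E'
from rig import *
from h import *
np.set_printoptions(precision=4,suppress=True)
s=get_state();print(s['tool_pos'],s['joint_pos'],s['opening'],s['contact_force'])
print(togo(s,[.572,-.145,.30],np.radians(97.5)))
E
```

```text
[ 0.2149 -0.4789  0.4043] [-1.149   0.2385 -0.0139  1.3192  0.      0.2896] 0.05108933652917629 [-0.451  -0.0875 -0.0945]
(array([283.8264, 398.0107, 104.4807]), array([-0.0002, -0.0008,  0.0013]), np.float64(97.57247336585405))
```

>>> carry_out(increments=[0,0,0,28.4,39.8,0,0.6,0,0,0,28.4,39.8,0,0.6,0,0,0,28.4,39.8,0,0.6,0,0,0,28.4,39.8,0,0.6,0,0,0,28.4,39.8,0,0.6,0,0,0,28.4,39.8,0,0.6,0,0,0,28.4,39.8,0,0.6,0,0,0,28.4,39.8,0,0.6,0,0,0,28.4,39.8,0,0.6,0,0,0,28.4,39.8,0,0.6])

```text
t: 2.1
tool_pos: [0.5739, -0.144, 0.4046]
orientation: [0.661, 0.75, -0.0, -0.0]
contact_force: [-0.1, -1.2, -0.1]
opening: 0.0512
```

```bash
python3 - <<'E'
from rig import *
from h import *
np.set_printoptions(precision=4,suppress=True)
s=get_state();print(s['tool_pos'],s['joint_pos'],s['opening'],s['contact_force'])
print(togo(s,[.572,-.145,.24],np.radians(97.5)))
c=calibration("wrist");p,d=read_camera("wrist");np.savez("w1.npz",p=p,d=d,**c);print(c)
cv2.imwrite("pics/w1.png",p[:,:,::-1])
E
```

```text
[ 0.5739 -0.144   0.4046] [-0.2458  0.3544  0.152   1.3686 -0.      1.1997] 0.051220103274129326 [-0.1138 -1.1518 -0.1418]
(array([ -0.7634,  -2.036 , 164.5779]), array([-0.0001, -0.0001, -0.0056]), np.float64(97.17841070809324))
{'mtx': array([[309.7069,   0.    , 317.5544],
       [  0.    , 309.7069, 195.5531],
       [  0.    ,   0.    ,   1.    ]]), 'R': array([[ 0.9921,  0.1254,  0.    ],
       [ 0.1205, -0.9535,  0.2763],
       [ 0.0347, -0.2741, -0.9611]]), 't': array([-0.5514, -0.2433,  0.319 ])}
```

View pics/w1.png

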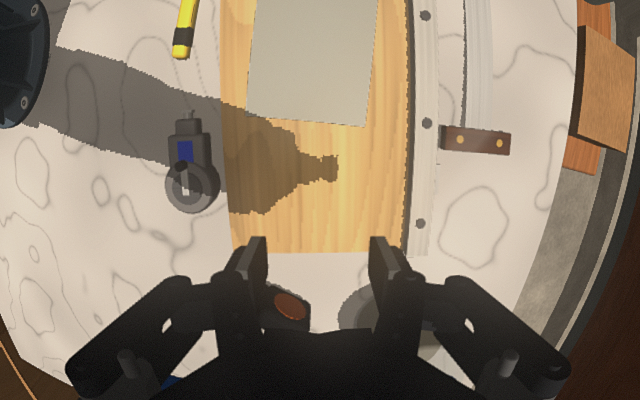

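The wrist view shows the board's trailing edge from (247,114) to (365,126), the fence foot line near u≈408, and the fingers at (252,250) and (385,250), behind the board. I'll cast these points.

```bash
cat >> h.py <<'E'
def fcast(c,uv,z):
    uv=np.atleast_2d(np.array(uv,float));K,R,t=c['mtx'],c['R'],c['t']
    q=(uv-[K[0,2],K[1,2]])/K[0,0];th=np.hypot(*q.T);k=np.sin(th)/th
    r=np.c_[q*k[:,None],np.cos(th)]@R;o=-R.T@t
    return o+r*((z-o[2])/r[:,2])[:,None]
E
python3 - <<'E'
from h import *
np.set_printoptions(precision=4,suppress=True)
c=np.load("w1.npz")
print("board rear f,b, side pts",fcast(c,[(247,114),(365,126),(257,0),(377,5)],.068))
print("fence foot",fcast(c,[(413,5),(409,120),(402,240)],.06))
print("fence top outer",fcast(c,[(437,5),(437,120)],.078))
print("ledge front edge, right corner",fcast(c,[(219,5),(224,120),(234,252),(402,252)],.06))
g=cv2.resize(c['p'][0:270,200:460,::-1],None,fx=2.2,fy=2.2,interpolation=cv2.INTER_CUBIC);cv2.imwrite("pics/w1z.png",g)
E
```

```text
board rear f,b, side pts [[ 0.4963 -0.0878  0.068 ]
 [ 0.6139 -0.0858  0.068 ]
 [ 0.4911  0.0309  0.068 ]
 [ 0.6102  0.0402  0.068 ]]
fence foot [[ 0.6493  0.0521  0.06  ]
 [ 0.6602 -0.0725  0.06  ]
 [ 0.6785 -0.205   0.06  ]]
fence top outer [[ 0.6696  0.0518  0.078 ]
 [ 0.684  -0.0673  0.078 ]]
ledge front edge, right corner [[ 0.4488  0.0273  0.06  ]
 [ 0.4705 -0.0963  0.06  ]
 [ 0.4893 -0.2443  0.06  ]
 [ 0.6821 -0.22    0.06  ]]
```

View pics/w1z.png

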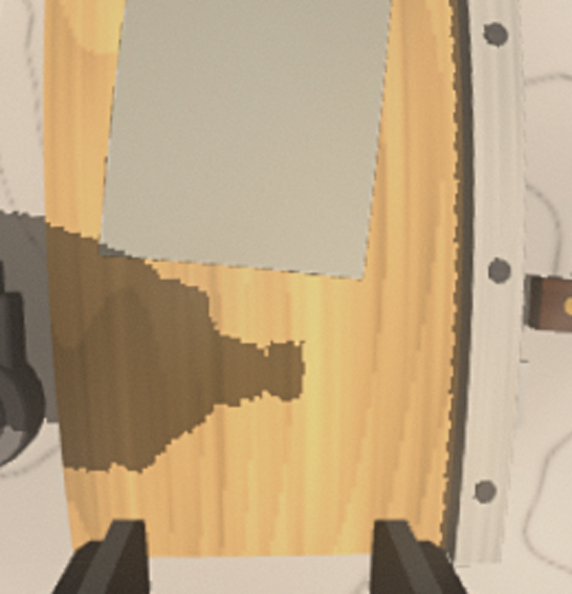

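>>> carry_out(increments=[0,0,-0.005,0,0,40,0.6,0,0,0,0,0,40,0.6,0,0,0,0,0,40,0.6,0,0,0,0,0,25,0.6,0,0,0,0,0,10,0.6,0,0,0,0,0,4,0.6,0,0,0,0,0,0,0.6])

```text
t: 2.85
tool_pos: [0.5731, -0.1459, 0.2463]
orientation: [0.658, 0.753, 0.0, 0.0]
contact_force: [-0.8, 0.6, 0.1]
opening: 0.051
```

```bash
python3 - <<'E'
from rig import *
from h import *
s=get_state();print(s['tool_pos'],s['contact_force'])
p,d=read_camera("side");cv2.imwrite("pics/s2.png",cv2.resize(p[180:330,230:430,::-1],None,fx=4,fy=4,interpolation=cv2.INTER_CUBIC))
E
```

```text
[ 0.57305401 -0.14589635  0.24625557] [-0.77346781  0.55716944  0.07375027]
```

View pics/s2.png

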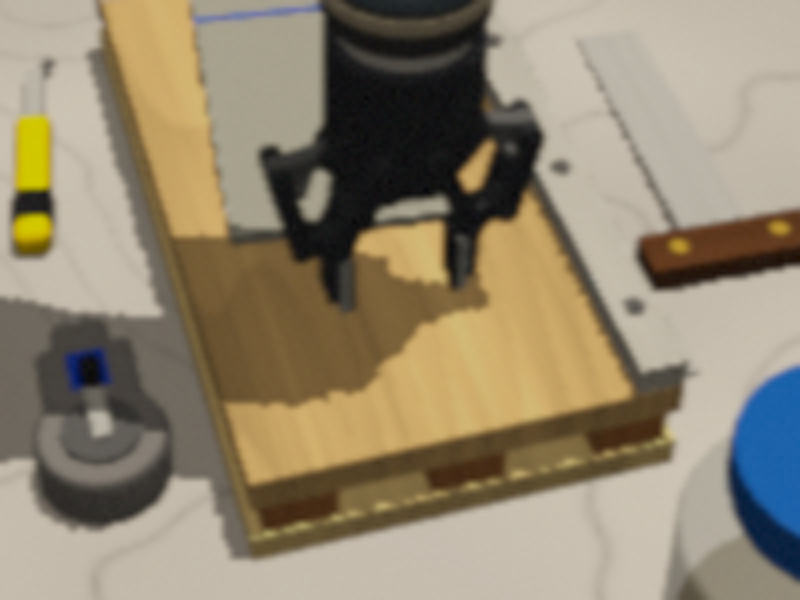

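The fingers hang over bare wood behind the board, at zoom (345,300) and (460,285). I'll feel for the ledge top in small steps.

>>> carry_out(increments=[0,0,0,0,0,2,0.6,0,0,0,0,0,2,0.6,0,0,0,0,0,2,0.6,0,0,0,0,0,2,0.6,0,0,0,0,0,0,0.6])

```text
t: 3.4
tool_pos: [0.5726, -0.1457, 0.2375]
orientation: [0.658, 0.753, -0.0, -0.0]
contact_force: [-0.6, -0.5, -0.6]
opening: 0.0515
```

>>> carry_out(increments=[0,0,0,0,0,1,0.6,0,0,0,0,0,1,0.6,0,0,0,0,0,1,0.6,0,0,0,0,0,0,0.6])

```text
t: 3.8
tool_pos: [0.5727, -0.1457, 0.2345]
orientation: [0.658, 0.753, -0.0, -0.0]
contact_force: [0.2, 0.1, -0.3]
opening: 0.0516
```

>>> carry_out(increments=[0,0,0,0,0,1,0.6,0,0,0,0,0,1,0.6,0,0,0,0,0,1,0.6,0,0,0,0,0,0,0.6])

```text
t: 4.2
tool_pos: [0.5727, -0.1457, 0.2315]
orientation: [0.658, 0.753, -0.0, -0.0]
contact_force: [-0.2, -0.6, -0.4]
opening: 0.051
```

>>> carry_out(increments=[0,0,0,0,0,1,0.6,0,0,0,0,0,1,0.6,0,0,0,0,0,0,0.6])

```text
t: 4.5
tool_pos: [0.5727, -0.1457, 0.2302]
orientation: [0.658, 0.753, 0.0, 0.0]
contact_force: [-1.5, 0.9, 5.9]
opening: 0.0514
```

>>> carry_out(increments=[0,0,0,0,0,-2.7,0.6,0,0,0,10,0,0,0.6,0,0,0,10,0,0,0.6,0,0,0,10,0,0,0.6,0,0,0,5,0,0,0.6,0,0,0,5,0,0,0.6,0,0,0,5,0,0,0.6,0,0,0,5,0,0,0.6,0,0,0,5,0,0,0.6,0,0,0,5,0,0,0.6])

```text
t: 5.5
tool_pos: [0.5647, -0.0862, 0.2324]
orientation: [0.658, 0.753, -0.0, 0.0]
contact_force: [0.9, -2.0, 0.1]
opening: 0.0513
```

```bash
python3 - <<'E'
from rig import *
from h import *
s=get_state();print(s['tool_pos'],s['contact_force'])
p,d=read_camera("side");cv2.imwrite("pics/s3.png",cv2.resize(p[130:280,230:430,::-1],None,fx=4,fy=4,interpolation=cv2.INTER_CUBIC))
E
```

```text
[ 0.56472466 -0.086161    0.23243428] [ 0.92989485 -1.98289169  0.10921112]
```

View pics/s3.png

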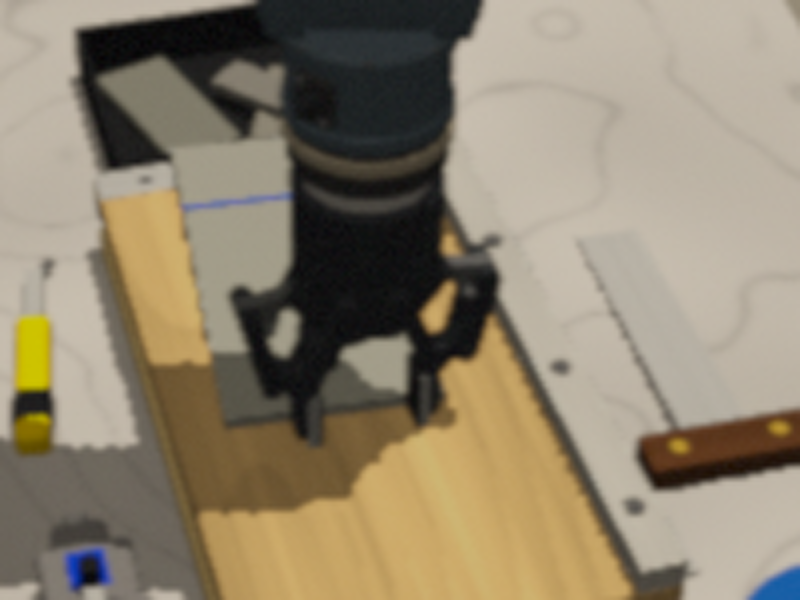

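>>> carry_out(increments=[0,0,0,5,0,0,0.6,0,0,0,5,0,0,0.6,0,0,0,5,0,0,0.6,0,0,0,5,0,0,0.6,0,0,0,0,0,0,0.6])

```text
t: 6.05
tool_pos: [0.5618, -0.0657, 0.2324]
orientation: [0.657, 0.753, 0.0, -0.0]
contact_force: [-0.3, 0.4, 1.0]
opening: 0.0511
```

```bash
python3 - <<'E'
from rig import *
from h import *
s=get_state();print(s['tool_pos'],s['contact_force'])
p,d=read_camera("side");cv2.imwrite("pics/s4.png",cv2.resize(p[130:280,230:430,::-1],None,fx=4,fy=4,interpolation=cv2.INTER_CUBIC))
p,d=read_camera("wrist");cv2.imwrite("pics/w4.png",p[:,:,::-1])
E
```

```text
[ 0.56179978 -0.06567369  0.2323774 ] [-0.28377563  0.40684238  1.02338356]
```

View pics/s4.png

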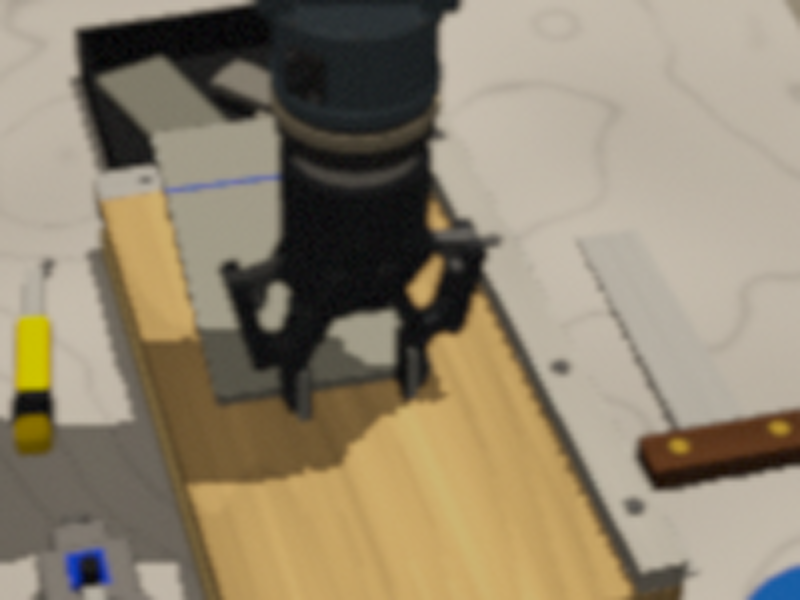

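View pics/w4.png

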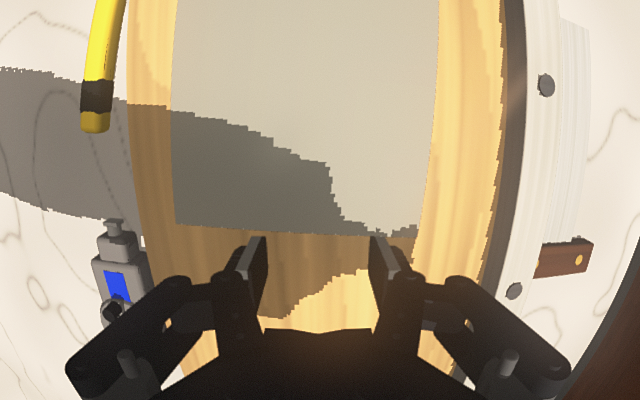

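>>> carry_out(increments=[0,0,0,4,0,0,0.6,0,0,0,4,0,0,0.6,0,0,0,4,0,0,0.6,0,0,0,4,0,0,0.6,0,0,0,4,0,0,0.6,0,0,0,4,0,0,0.6,0,0,0,4,0,0,0.6,0,0,0,2,0,0,0.6,0,0,0,0,0,0,0.6])

```text
t: 7.05
tool_pos: [0.5578, -0.0363, 0.2324]
orientation: [0.658, 0.753, 0.0, -0.0]
contact_force: [-0.9, -0.3, -0.3]
opening: 0.051
```

```bash
python3 - <<'E'
from rig import *
from h import *
s=get_state();print(s['tool_pos'],s['contact_force'])
p,d=read_camera("side");c=calibration("side");np.savez("s5.npz",p=p,**c);cv2.imwrite("pics/s5.png",cv2.resize(p[130:280,230:430,::-1],None,fx=4,fy=4,interpolation=cv2.INTER_CUBIC))
c=calibration("wrist");p,d=read_camera("wrist");np.savez("w5.npz",p=p,**c);cv2.imwrite("pics/w5.png",p[:,:,::-1])
E
```

```text
[ 0.55779896 -0.03629391  0.23238541] [-0.93004418 -0.26523506 -0.26800948]
```

View pics/s5.png

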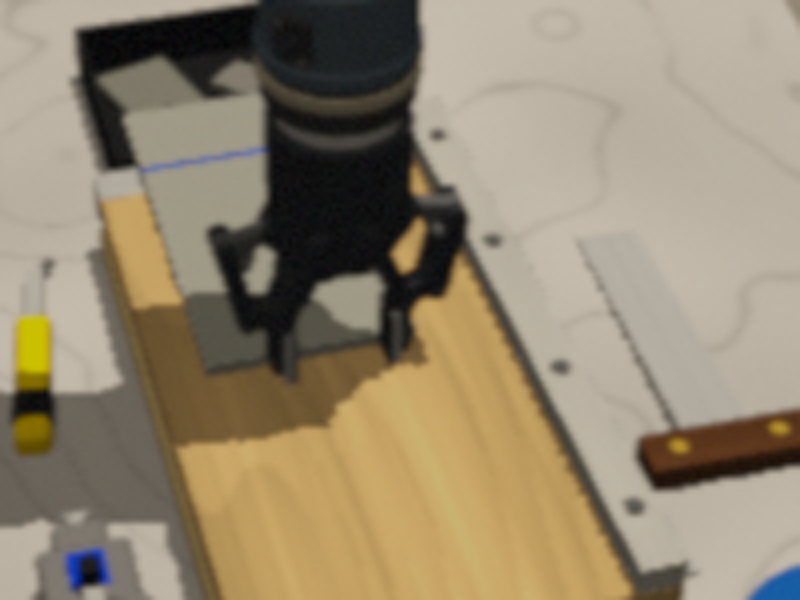

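View pics/w5.png

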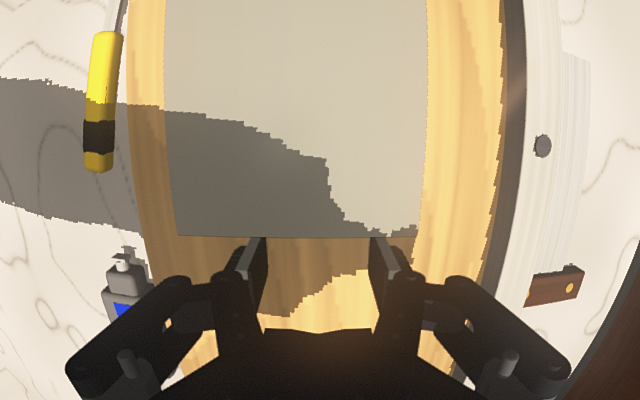

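```bash
python3 - <<'E'
from h import *
np.set_printoptions(precision=4,suppress=True)
c=np.load("s5.npz")
P=lambda l:[(230+u/4,130+v/4) for u,v in l]
ey=np.array([-.1305,.9914]);C=np.array([.573,-.031])
s=lambda X:(X[:,:2]-C)@ey
for n,l,z in(("line",[(143,170),(266,149)],.068),("edge",[(97,177),(125,171)],.06),("wood/steel",[(103,201),(145,193)],.06)):
    X=cast(c,P(l),z);print(n,X,s(X))
g=c['p'][145:185,245:305,::-1];cv2.imwrite("pics/s5z.png",cv2.resize(g,None,fx=12,fy=12,interpolation=cv2.INTER_CUBIC))
w=np.load("w5.npz");X=fcast(w,[(180,236),(415,238)],.068);print("rear",X,s(X))
E
```

```text
line [[0.4626 0.1414 0.068 ]
 [0.5386 0.1525 0.068 ]] [0.1854 0.1864]
edge [[0.4346 0.1486 0.06  ]
 [0.4518 0.1523 0.06  ]] [0.1961 0.1975]
wood/steel [[0.4371 0.1246 0.06  ]
 [0.4625 0.129  0.06  ]] [0.172  0.1731]
rear [[ 0.4878 -0.0362  0.068 ]
 [ 0.6036 -0.0207  0.068 ]] [0.0059 0.0062]
```

View pics/s5z.png

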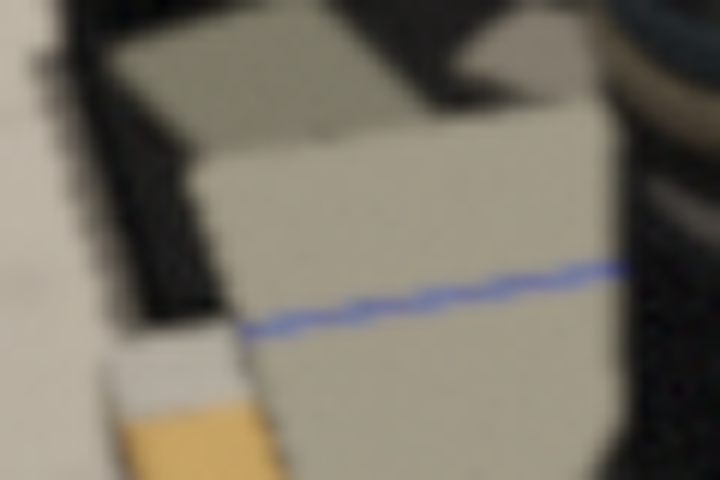

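>>> carry_out(increments=[0,0,0,3,0,0,0.6,0,0,0,3,0,0,0.6,0,0,0,1.5,0,0,0.6,0,0,0,0,0,0,0.6,0,0,0,-10,0,0,0.6,0,0,0,0,0,-40,0.6,0,0,0,0,0,-40,0.6,0,0,0,0,0,-40,0.6,0,0,0,0,0,0,0.6])

```text
t: 8.05
tool_pos: [0.5595, -0.0398, 0.3578]
orientation: [0.658, 0.753, 0.003, 0.003]
contact_force: [0.1, -0.9, 0.8]
opening: 0.0512
```

>>> carry_out(increments=[0,0,-0.15,0,0,0,0.6,0,0,-0.15,0,0,0,0.6,0,0,-0.15,0,0,0,0.6,0,0,-0.15,0,0,0,0.6,0,0,-0.15,0,0,0,0.6,0,0,-0.15,0,0,0,0.6,0,0,-0.15,0,0,0,0.6,0,0,-0.15,0,0,0,0.6,0,0,-0.15,0,0,0,0.6,0,0,-0.15,0,0,0,0.6])

```text
t: 9.05
tool_pos: [0.5582, -0.0397, 0.3518]
orientation: [-0.035, 0.999, 0.0, -0.0]
contact_force: [-1.0, -0.1, -0.5]
opening: 0.0513
```

>>> carry_out(increments=[0,0,-0.07,0,0,0,0.6,0,0,0,0,0,0,0.6])

```text
t: 9.25
tool_pos: [0.5582, -0.0396, 0.3518]
orientation: [-0.067, 0.998, 0.0, -0.0]
contact_force: [-0.3, -1.1, 0.2]
opening: 0.0513
```

```bash
python3 - <<'E'
from rig import *
from h import *
np.set_printoptions(precision=4,suppress=True)
s=get_state();print(s['tool_pos'],s['joint_pos'])
print(togo(s,[.435,.086,.24],np.radians(187.5)))
p,d=read_camera("side");c=calibration("side");np.savez("s6.npz",p=p,**c);cv2.imwrite("pics/s6.png",cv2.resize(p[130:280,230:430,::-1],None,fx=4,fy=4,interpolation=cv2.INTER_CUBIC))
c=calibration("wrist");p,d=read_camera("wrist");np.savez("w6.npz",p=p,**c);cv2.imwrite("pics/w6.png",p[:,:,::-1])
E
```

```text
[ 0.5582 -0.0396  0.3518] [-0.071   0.3194 -0.0363  1.2159  0.0004 -0.2059]
(array([105.1201, 140.9938, 111.9916]), array([ 0.0006, -0.0007,  0.004 ]), np.float64(-172.2693990363174))
```

View pics/w6.png

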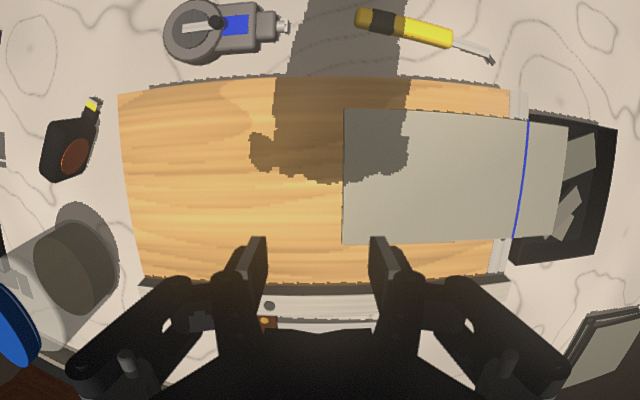

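View pics/s6.png

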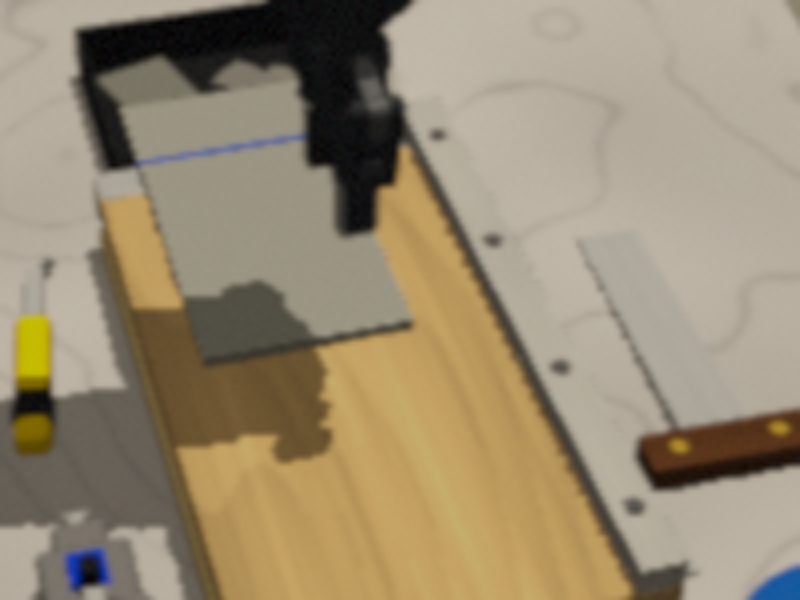

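The wrist view shows the board's rear edge from (344,108) to (342,243), the blue line from (529,121) to (514,237), the nosing edge near (528,93), and the tub beyond it. I'll measure these.

```bash
python3 - <<'E'
from h import *
np.set_printoptions(precision=4,suppress=True)
w=np.load("w6.npz")
ey=np.array([-.1305,.9914]);ex=np.array([.9914,.1305]);C=np.array([.573,-.031])
for n,l,z in(("rear f,b",[(344,108),(342,243)],.068),("line",[(529,121),(514,237)],.068),("lead",[(568,127),(557,236)],.068),("edge",[(527,92),(527,105),(503,270)],.06),("ledge right end",[(118,97),(145,276)],.06)):
    X=fcast(w,l,z);print(n,X[:,:2].tolist(),"s",(X[:,:2]-C)@ey,"q",(X[:,:2]-C)@ex)
g=w['p'][70:290,470:620,::-1];cv2.imwrite("pics/w6z.png",cv2.resize(g,None,fx=2.7,fy=2.7,interpolation=cv2.INTER_CUBIC))
E
```

```text
rear f,b [[0.4850332749472491, -0.028545640029230414], [0.6019444511823807, -0.012339614681059242]] s [0.0139 0.0147] q [-0.0869  0.0311]
line [[0.46041797436128823, 0.15097324546361107], [0.5783070200780643, 0.16859243542244512]] s [0.1951 0.1972] q [-0.0879  0.0313]
lead [[0.4528161923511376, 0.20855604673143618], [0.5722755992684795, 0.23604542199747464]] s [0.2532 0.2648] q [-0.0879  0.0341]
edge [[0.43180035757666646, 0.14914139006574106], [0.4445536925562659, 0.1514354401973132], [0.6213045821770786, 0.17637304615930144]] s [0.197  0.1976 0.1993] q [-0.1165 -0.1035  0.075 ]
ledge right end [[0.4908481238498894, -0.2427967659180174], [0.6796804560407579, -0.21592649388686047]] s [-0.1993 -0.1973] q [-0.1091  0.0816]
```

View pics/w6z.png

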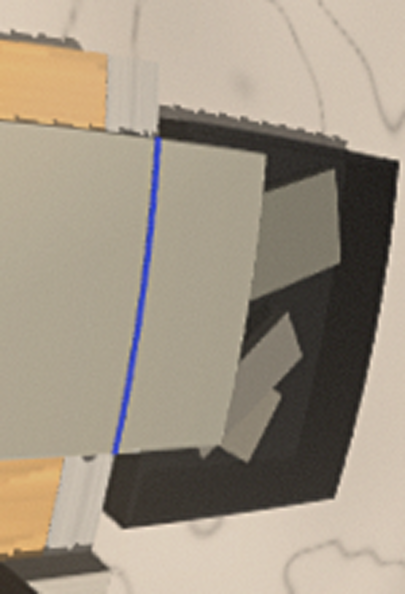

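>>> carry_out(increments=[0,0,0.004,25,35,0,0.6,0,0,0,25,35,0,0.6,0,0,0,25,35,0,0.6,0,0,0,25,35,0,0.6,0,0,0,0,0,40,0.6,0,0,0,0,0,40,0.6,0,0,0,0,0,30,0.6,0,0,0,0,0,0,0.6,0,0,0,0,0,0,0.6])

```text
t: 10.25
tool_pos: [0.4409, 0.0864, 0.2428]
orientation: [-0.064, 0.998, 0.0, -0.0]
contact_force: [-0.0, 0.3, 0.9]
opening: 0.0506
```

```bash
python3 - <<'E'
from rig import *
from h import *
np.set_printoptions(precision=4,suppress=True)
s=get_state();print(s['tool_pos'],s['contact_force'])
print(togo(s,[.4405,.0867,.2325],np.radians(187.5)))
p,d=read_camera("wrist");cv2.imwrite("pics/w7.png",p[:,:,::-1])
E
```

```text
[0.4409 0.0864 0.2428] [-0.0321  0.2775  0.8601]
(array([ 0.3874,  0.3446, 10.3133]), array([ 0.0001, -0.0009, -0.0019]), np.float64(-172.60912365360232))
```

View pics/w7.png

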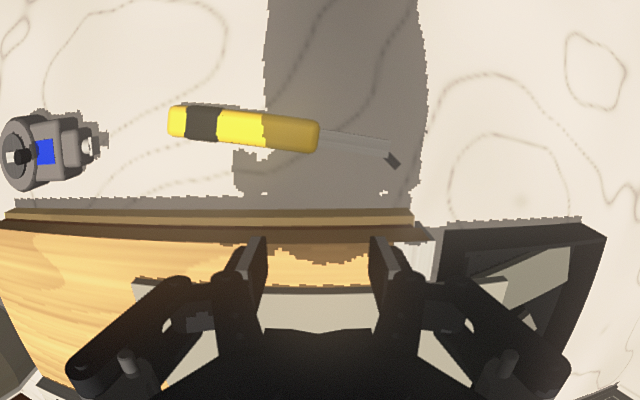

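The fingertips hang between the ledge's front edge (v≈235) and the board's front edge (v≈285), clear of both. I'll descend and push towards the fence.

>>> carry_out(increments=[0,0,0,0,0,8,0.6,0,0,0,0,0,2,0.6,0,0,0,-8,0,0,0.6,0,0,0,-5,0,0,0.6,0,0,0,-5,0,0,0.6,0,0,0,-5,0,0,0.6,0,0,0,-5,0,0,0.6,0,0,0,-5,0,0,0.6,0,0,0,-5,0,0,0.6,0,0,0,0,0,0,0.6])

```text
t: 11.3
tool_pos: [0.4787, 0.0914, 0.2323]
orientation: [-0.065, 0.998, -0.0, -0.001]
contact_force: [-2.4, -0.6, 1.0]
opening: 0.0511
```

```bash
python3 - <<'E'
from rig import *
from h import *
np.set_printoptions(precision=4,suppress=True)
s=get_state();print(s['tool_pos'],s['contact_force'])
p,d=read_camera("side");cv2.imwrite("pics/s8.png",cv2.resize(p[130:280,230:430,::-1],None,fx=4,fy=4,interpolation=cv2.INTER_CUBIC))
E
```

```text
[0.4787 0.0914 0.2323] [-2.3628 -0.6137  0.9653]
```

View pics/s8.png

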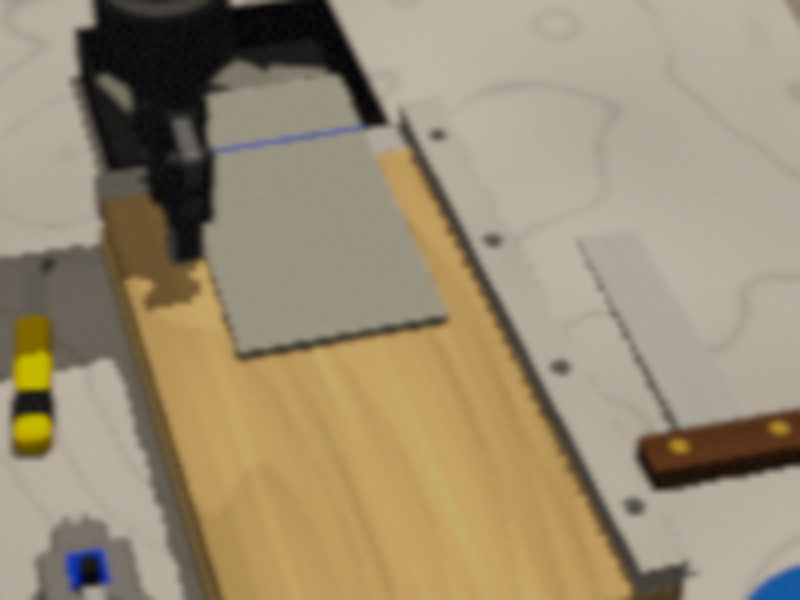

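The board slides evenly and stays parallel to the fence. I'll keep pushing.

>>> carry_out(increments=[0,0,0,-5,0,0,0.6,0,0,0,-5,0,0,0.6,0,0,0,-5,0,0,0.6,0,0,0,-5,0,0,0.6,0,0,0,-3,0,0,0.6,0,0,0,-2,0,0,0.6,0,0,0,0,0,0,0.6])

```text
t: 12.05
tool_pos: [0.5037, 0.0947, 0.2324]
orientation: [-0.065, 0.998, 0.0, 0.0]
contact_force: [-0.1, -0.8, 0.1]
opening: 0.0514
```

>>> carry_out(increments=[0,0,0,-1,0,0,0.6,0,0,0,-1,0,0,0.6,0,0,0,-1,0,0,0.6])

```text
t: 12.35
tool_pos: [0.5049, 0.0948, 0.2322]
orientation: [-0.065, 0.998, -0.0, -0.002]
contact_force: [-11.8, -2.1, 7.4]
opening: 0.051
```

```bash
python3 - <<'E'
from rig import *
from h import *
np.set_printoptions(precision=4,suppress=True)
s=get_state();print(s['tool_pos'],s['contact_force'])
p,d=read_camera("side");cv2.imwrite("pics/s9.png",cv2.resize(p[130:230,290:390,::-1],None,fx=6,fy=6,interpolation=cv2.INTER_CUBIC))
E
```

```text
[0.5049 0.0948 0.2322] [-11.8448  -2.1437   7.355 ]
```

View pics/s9.png

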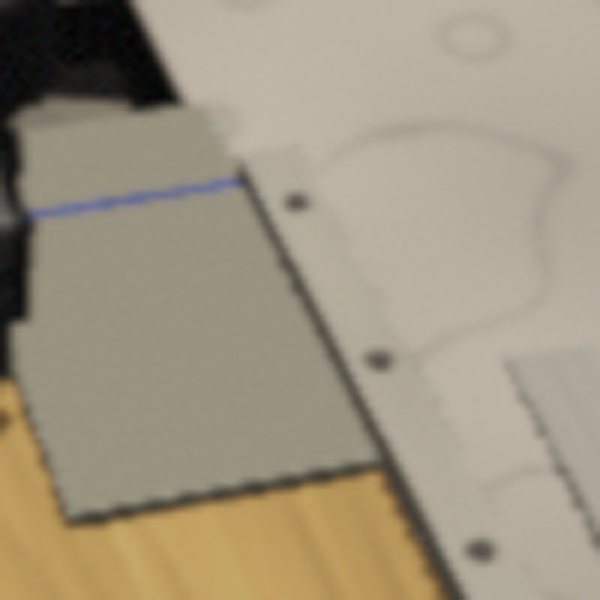

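The board's back edge is flush along the fence in the side view, from (240,170) to (385,460). I'll back off and lift to check the line.

>>> carry_out(increments=[0,0,0,5,0,0,0.6,0,0,0,10,0,0,0.6,0,0,0,5,0,-40,0.6,0,0,0,0,30,-40,0.6,0,0,0,-45,20,0,0.6,0,0,0,-45,0,0,0.6,0,0,0,-45,0,0,0.6,0,0,0,0,0,0,0.6,0,0,0,0,0,0,0.6])

```text
t: 13.3
tool_pos: [0.614, 0.1596, 0.3115]
orientation: [-0.065, 0.998, -0.0, -0.0]
contact_force: [-0.2, -0.1, -0.3]
opening: 0.0512
```

```bash
python3 - <<'E'
from rig import *
from h import *
np.set_printoptions(precision=4,suppress=True)
s=get_state();print(s['tool_pos'],s['contact_force'])
c=calibration("wrist");p,d=read_camera("wrist");np.savez("w10.npz",p=p,**c);cv2.imwrite("pics/w10.png",p[:,:,::-1]);print(-c['R'].T@c['t'])
p,d=read_camera("side");c=calibration("side");np.savez("s10.npz",p=p,**c)
p,d=read_camera("scene");c=calibration("scene");np.savez("c10.npz",p=p,**c)
E
```

```text
[0.614  0.1596 0.3115] [-0.2285 -0.1138 -0.3254]
[0.5446 0.1496 0.2808]
```

View pics/w10.png

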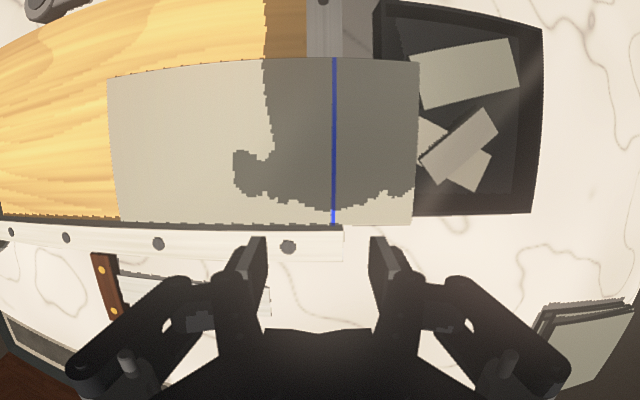

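The wrist view shows the board against the fence, with the blue line vertical at u≈334 from v=58 to 225. The nosing edge is at u≈342 (v<55) and the fence end at u≈343 (v 230-260).

```bash
python3 - <<'E'
from h import *
np.set_printoptions(precision=4,suppress=True)
w=np.load("w10.npz");p=w['p'].astype(float)
ey=np.array([-.1305,.9914]);ex=np.array([.9914,.1305]);C=np.array([.573,-.031])
pr=lambda n,l,z:(lambda X:print(n,X[:,:2].round(4).tolist(),"s",(X[:,:2]-C)@ey,"q",(X[:,:2]-C)@ex))(fcast(w,l,z))
bl=p[:,:,2]-p[:,:,:2].mean(2)
L=[]
for v in (65,100,140,180,220):
    r=bl[v,310:360].clip(20)-20;L.append((310+(r*np.arange(50)).sum()/r.sum(),v))
print(L);pr("line",L,.068)
for v in(5,20,35,50): print(v,p[v,330:356,:].mean(1).astype(int))
for v in(235,245,255): print(v,p[v,330:356,:].mean(1).astype(int))
g=w['p'][0:270,270:430,::-1];cv2.imwrite("pics/w10z.png",cv2.resize(g,None,fx=2.2,fy=2.2,interpolation=cv2.INTER_NEAREST))
pr("board rear f,b",[(107,79),(120,221)],.068)
pr("lead f,b",[(419,62),(412,226)],.068)
c=np.load("s10.npz");cv2.imwrite("pics/s10z.png",cv2.resize(c['p'][140:190,240:340,::-1],None,fx=8,fy=8,interpolation=cv2.INTER_CUBIC))
E
```

```text
[(np.float64(333.791277258567), 65), (np.float64(334.00280898876406), 100), (np.float64(333.68564356435644), 140), (np.float64(333.1632047477745), 180), (np.float64(332.70135746606337), 220)]
line [[0.5129, 0.1564], [0.5369, 0.1598], [0.5643, 0.1633], [0.5923, 0.1669], [0.6221, 0.1709]] s [0.1936 0.1938 0.1938 0.1937 0.1938] q [-0.0352 -0.0109  0.0167  0.045   0.0751]
5 [131 132 134 133 130 132 131 130 131 129 133 128 120 118 118 115 122 117
 119 119 119 117 119 115 118 119]
20 [132 137 136 134 135 134 134 135 133 134 133 136 118 117 118 119 118 116
 121 119 120 122 120 117 120 119]
35 [135 140 138 138 138 138 137 137 136 135 136 137 126 116 116 114 112 111
 109 106 107 110 112 115 116 117]
50 [133 135 137 137 138 135 138 136 137 133 135 136 133 120 120 123 120 122
 122 124 121 122 120 120 121 121]
235 [234 234 233 234 234 232 233 234 234 233 235 235 233 212 205 232 230 231
 231 231 231 232 231 231 231 231]
245 [233 233 233 234 233 233 234 234 233 234 233 233 227 228 232 232 231 231
 231 231 231 231 231 231 232 232]
255 [229 229 229 229 230 228 229 229 229 229 229 230 229 231 232 232 231 232
 231 232 232 231 231 232 232 232]
board rear f,b [[0.5312, -0.0213], [0.6496, -0.0074]] s [0.0151 0.0134] q [-0.0402  0.079 ]
lead f,b [[0.4997, 0.2151], [0.6197, 0.232]] s [0.2535 0.2547] q [-0.0406  0.0806]
```

View pics/w10z.png

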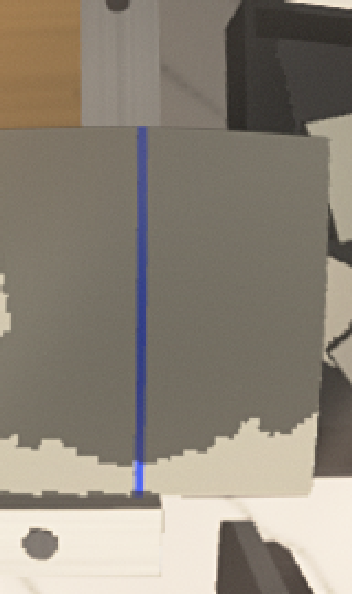

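View pics/s10z.png

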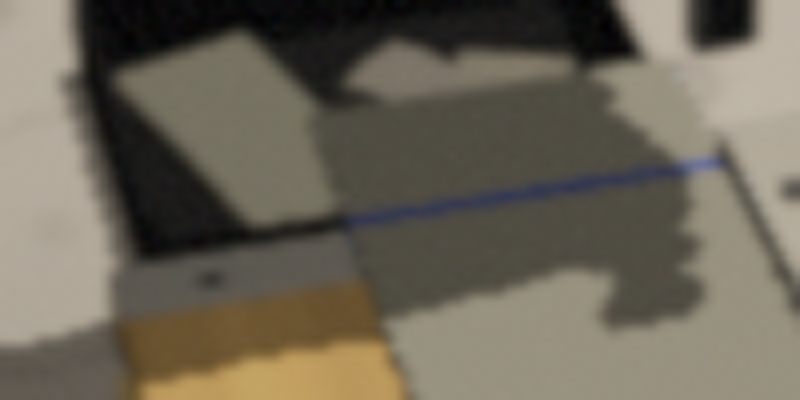

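```bash
python3 - <<'E'
from h import *
w=np.load("w10.npz");ey=np.array([-.1305,.9914]);C=np.array([.573,-.031])
for l,z in (([(341.8,5),(341.8,20),(342.3,35),(342.8,50)],.06),([(342.8,235),(342.3,245)],.078)):
    X=fcast(w,l,z)[:,:2];print(X.round(4).tolist(),((X-C)@ey).round(4))
c=np.load("s10.npz");P=lambda l:[(240+u/8,140+v/8) for u,v in l]
for l,z in (([(128,264),(335,231)],.06),([(355,221),(715,163)],.068)):
    X=cast(c,P(l),z)[:,:2];print(X.round(4).tolist(),((X-C)@ey).round(4))
E
```

```text
[[0.4656, 0.1565], [0.4773, 0.158], [0.4887, 0.1597], [0.4998, 0.1615]] [0.1999 0.1998 0.2001 0.2004]
[[0.6289, 0.1787], [0.6367, 0.1796]] [0.2006 0.2005]
[[0.439, 0.153], [0.503, 0.1612]] [0.1999 0.1997]
[[0.5089, 0.1549], [0.6231, 0.17]] [0.1927 0.1927]
```

Both views agree: the line is square but 6 to 7 mm short of the edge. I'll go back behind the trailing end and push it the rest of the way.

>>> carry_out(increments=[0,0,0.15,0,0,-20,0.6,0,0,0.15,0,0,-20,0.6,0,0,0.15,0,0,0,0.6,0,0,0.15,0,0,0,0.6,0,0,0.15,0,0,0,0.6,0,0,0.15,0,0,0,0.6,0,0,0.15,0,0,0,0.6,0,0,0.15,0,0,0,0.6,0,0,0.15,0,0,0,0.6,0,0,0.15,0,0,0,0.6])

```text
t: 14.45
tool_pos: [0.6126, 0.1593, 0.3532]
orientation: [0.635, 0.773, 0.0, 0.0]
contact_force: [0.5, 0.1, 0.3]
opening: 0.0514
```

>>> carry_out(increments=[0,0,0.07,0,0,0,0.6,0,0,0,-42,0,0,0.6,0,0,0,-42,0,0,0.6,0,0,0,-42,0,0,0.6,0,0,0,-42,0,0,0.6,0,0,0,-35,0,0,0.6,0,0,0,0,0,0,0.6,0,0,0,0,0,0,0.6])

```text
t: 15.25
tool_pos: [0.6394, -0.0424, 0.353]
orientation: [0.66, 0.751, 0.0, -0.0]
contact_force: [-0.1, -0.1, -0.4]
opening: 0.0514
```

```bash
python3 - <<'E'
from rig import *
from h import *
np.set_printoptions(precision=4,suppress=True)
s=get_state();print(s['tool_pos'],s['contact_force'])
print(togo(s,[.5934,-.0485,.2325],np.radians(97.5)))
E
```

```text
[ 0.6394 -0.0424  0.353 ] [-0.1062 -0.0995 -0.3597]
(array([ -0.1443, -46.4625, 120.4358]), array([ 0.0003, -0.0003, -0.0017]), np.float64(97.40316531356719))
```

>>> carry_out(increments=[0,0,-0.002,0,-23,0,0.6,0,0,0,0,-23.5,0,0.6,0,0,0,0,0,40,0.6,0,0,0,0,0,40,0.6,0,0,0,0,0,30,0.6,0,0,0,0,0,8,0.6,0,0,0,0,0,2.4,0.6,0,0,0,0,0,0,0.6])

```text
t: 16.05
tool_pos: [0.5946, -0.0472, 0.2333]
orientation: [0.658, 0.753, 0.001, 0.001]
contact_force: [0.5, -0.3, -0.3]
opening: 0.0512
```

```bash
python3 - <<'E'
from rig import *
from h import *
np.set_printoptions(precision=4,suppress=True)
s=get_state();C=np.array([.573,-.031]);ey=np.array([-.1305,.9914]);print(s['tool_pos'],s['contact_force'],(s['tool_pos'][:2]-C)@ey)
print(togo(s,[.5934,-.0485,.2325],np.radians(97.5)))
p,d=read_camera("wrist");cv2.imwrite("pics/w11.png",p[:,:,::-1])
E
```

```text
[ 0.5946 -0.0472  0.2333] [ 0.5062 -0.3324 -0.3198] -0.018922637751389915
(array([-1.0851, -1.3558,  0.7626]), array([0.0015, 0.0001, 0.0029]), np.float64(97.66545322400756))
```

View pics/w11.png

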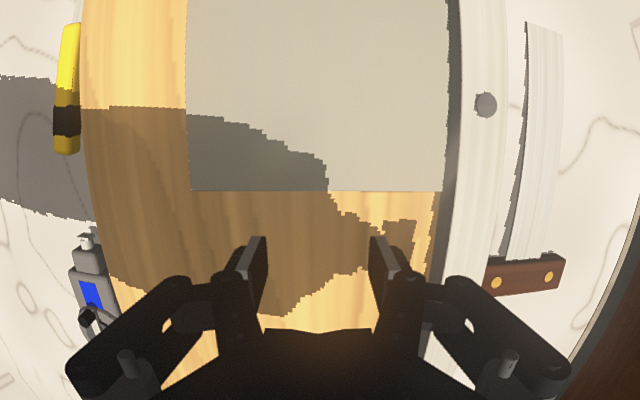

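The fingers are square behind the trailing edge (v≈190). I'll push about 27 mm, then check.

>>> carry_out(increments=[0,0,0,6,0,0,0.6,0,0,0,6,0,0,0.6,0,0,0,4,0,0,0.6,0,0,0,3,0,0,0.6,0,0,0,3,0,0,0.6,0,0,0,3,0,0,0.6,0,0,0,2,0,0,0.6,0,0,0,0,0,0,0.6,0,0,0,0,0,0,0.6])

```text
t: 17.0
tool_pos: [0.5907, -0.0211, 0.2321]
orientation: [0.659, 0.753, 0.0, -0.0]
contact_force: [0.3, -1.6, 1.4]
opening: 0.051
```

```bash
python3 - <<'E'
from rig import *
from h import *
np.set_printoptions(precision=4,suppress=True)
s=get_state();C=np.array([.573,-.031]);ey=np.array([-.1305,.9914]);print(s['tool_pos'],s['contact_force'],(s['tool_pos'][:2]-C)@ey)
p,d=read_camera("side");c=calibration("side");np.savez("s12.npz",p=p,**c);cv2.imwrite("pics/s12z.png",cv2.resize(p[140:190,240:340,::-1],None,fx=8,fy=8,interpolation=cv2.INTER_CUBIC))
E
```

```text
[ 0.5907 -0.0211  0.2321] [ 0.3255 -1.6216  1.384 ] 0.0075292246741179005
```

View pics/s12z.png

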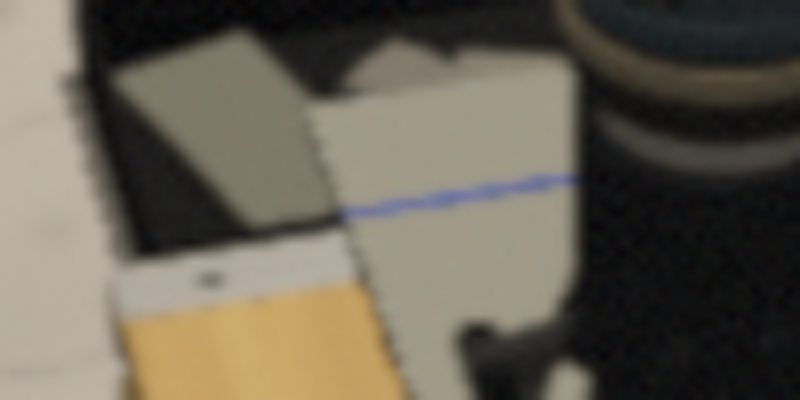

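```bash
python3 - <<'E'
from h import *
ey=np.array([-.1305,.9914]);C=np.array([.573,-.031])
P=lambda l:[(240+u/8,140+v/8) for u,v in l]
for f in("s10.npz","s12.npz"):
    c=np.load(f);p=c['p'].astype(float);b=(p[:,:,2]-p[:,:,:2].mean(2)).clip(0);L=[]
    for u in range(288,311,3):
        r=b[155:175,u]; r=r-np.median(r); r=r.clip(3)-3
        L.append((u,155+(r*np.arange(20)).sum()/r.sum()))
    X=cast(c,L,.068)[:,:2];print(f,((X-C)@ey).round(4))
E
```

```text
s10.npz [0.1947 0.1949 0.1948 0.195  0.1948 0.1948 0.1951 0.1952]
s12.npz [0.1986 0.1989 0.1987 0.1987 0.1988 0.1992 0.1989 0.1993]
```

The side view shows the line moved 3.9 mm, so about 2.4 mm remain. I'll push that, withdraw, and do the final look.

>>> carry_out(increments=[0,0,0,1.2,0,0,0.6,0,0,0,1.2,0,0,0.6,0,0,0,0,0,0,0.6,0,0,0,0,0,0,0.6,0,0,0,-5,0,0,0.6,0,0,0,-15,0,0,0.6,0,0,0,0,0,-40,0.6,0,0,0,0,0,-40,0.6,0,0,0,0,0,-40,0.6])

```text
t: 17.95
tool_pos: [0.5928, -0.0395, 0.3531]
orientation: [0.659, 0.752, -0.0, -0.001]
contact_force: [0.4, -0.3, 0.6]
opening: 0.0516
```

>>> carry_out(increments=[0,0,0,30,0,-30,0.6,0,0,0,40,0,0,0.6,0,0,0,40,0,0,0.6,0,0,0,0,0,0,0.6,0,0,0,0,0,0,0.6])

```text
t: 18.45
tool_pos: [0.5784, 0.0707, 0.3819]
orientation: [0.658, 0.753, -0.0, -0.0]
contact_force: [0.5, -1.0, 0.1]
opening: 0.0511
```

```bash
python3 - <<'E'
from rig import *
from h import *
s=get_state();print(s['tool_pos'],s['contact_force'])
c=calibration("wrist");p,d=read_camera("wrist");np.savez("w13.npz",p=p,**c);cv2.imwrite("pics/w13.png",p[:,:,::-1])
for n in("side","scene"):
    p,d=read_camera(n);np.savez(n+"13.npz",p=p,**calibration(n));cv2.imwrite(f"pics/{n}13.png",p[:,:,::-1])
E
```

```text
[0.57837508 0.07071148 0.38191264] [ 0.49345994 -0.96717002  0.11377247]
```

View pics/w13.png

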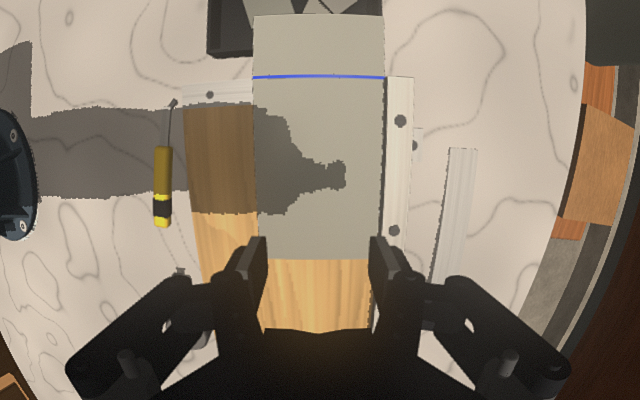

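View pics/side13.png

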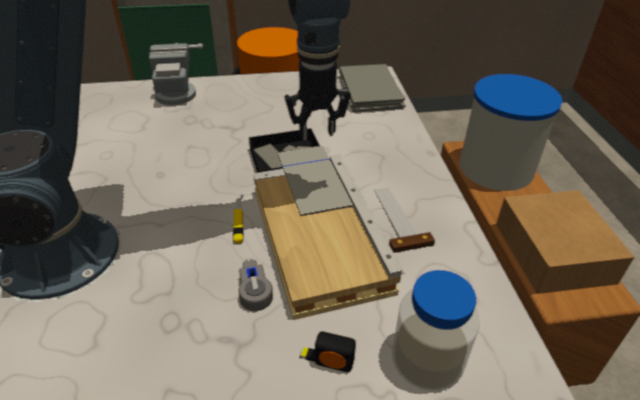

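The wrist view shows the line at v≈77 from u=253 to 385, the nosing edge just beside it near (225,80), and the board along the fence. In the side view the bystanders are where they were. I'll compute the final numbers.

```bash
python3 - <<'E'
from h import *
ey=np.array([-.1305,.9914]);ex=np.array([.9914,.1305]);C=np.array([.573,-.031])
w=np.load("w13.npz");p=w['p'].astype(float);b=(p[:,:,2]-p[:,:,:2].mean(2)).clip(20)-20
L=[(u,65+(b[65:90,u]*np.arange(25)).sum()/b[65:90,u].sum()) for u in(262,290,319,350,378)]
X=fcast(w,L,.068)[:,:2];print("line",((X-C)@ey).round(4),"ang deg",np.degrees(np.arctan2(*(X[-1]-X[0])[::-1])))
for u in(195,205,220,235,245):print(u,p[70:90,u].mean(1).astype(int))
X=fcast(w,[(388,235),(386,85)],.06)[:,:2];print("fence foot",((X-C)@ex).round(4))
X=fcast(w,[(371,259),(385,80)],.068)[:,:2];print("back edge top",((X-C)@ex).round(4))
c=np.load("side13.npz");q=c['p'].astype(float);b=(q[:,:,2]-q[:,:,:2].mean(2)).clip(0);L=[]
for u in range(288,325,4):
    r=b[150:175,u];r=r-np.median(r);r=r.clip(3)-3;L.append((u,150+(r*np.arange(25)).sum()/max(r.sum(),1e-6)))
print("side line",((cast(c,L,.068)[:,:2]-C)@ey).round(4))
a=np.load("side0.npz")['p'].astype(int);d=np.abs(a-c['p']).max(2)
cv2.imwrite("pics/w13z.png",cv2.resize(w['p'][50:110,170:430,::-1],None,fx=3,fy=3,interpolation=cv2.INTER_NEAREST))
E
```

```text
line [0.1997 0.1998 0.2    0.1999 0.2001] ang deg 7.6978387825093835
195 [186 184 184 185 186 185 188 186 188 186 186 186 190 190 185 182 183 186
 186 185]
205 [186 188 186 188 187 187 189 187 187 188 190 189 192 186 186 189 188 189
 190 190]
220 [188 190 189 189 189 189 188 190 190 190 191 193 189 189 191 193 194 195
 192 190]
235 [190 188 188 183 178 178 173 171 169 186 194 193 195 197 196 196 199 196
 195 197]
245 [190 192 191 190 191 193 190 190 195 199 199 196 199 199 198 202 200 195
 200 200]
fence foot [0.0921 0.0824]
back edge top [0.0744 0.0796]
side line [0.2008 0.2011 0.2006 0.2011 0.201  0.2008 0.201  0.2011 0.2009 0.2018]
```

View pics/w13z.png

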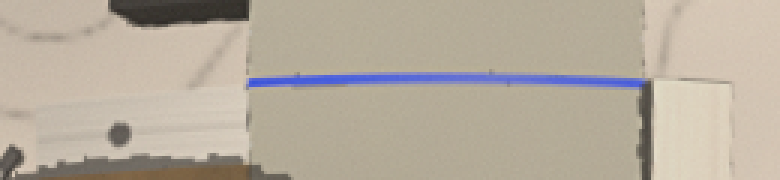

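```bash
python3 - <<'E'
from h import *
ey=np.array([-.1305,.9914]);ex=np.array([.9914,.1305]);C=np.array([.573,-.031])
w=np.load("w13.npz");
for l,z in(([(235,78.8),(245,78.2)],.06),([(396,76.7),(408,77)],.078)):print(((fcast(w,l,z)[:,:2]-C)@ey).round(4))
c=np.load("side13.npz");cv2.imwrite("pics/s13z.png",cv2.resize(c['p'][140:220,270:370,::-1],None,fx=7,fy=7,interpolation=cv2.INTER_CUBIC))
cv2.imwrite("pics/w13y.png",cv2.resize(w['p'][60:290,340:430,::-1],None,fx=2.6,fy=2.6,interpolation=cv2.INTER_NEAREST))
E
```

```text
[0.2 0.2]
[0.2003 0.2009]
```

View pics/s13z.png

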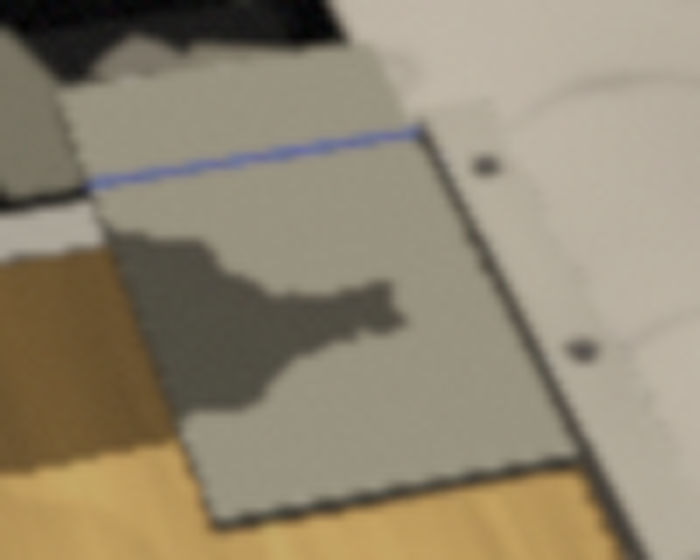

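View pics/w13y.png

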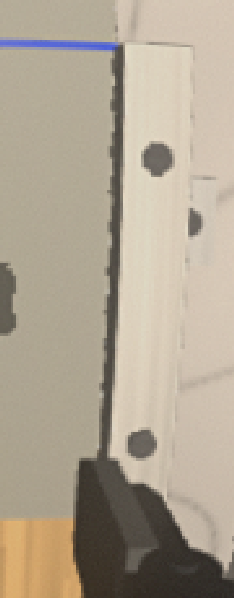

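```bash
python3 - <<'E'
from h import *
ex=np.array([.9914,.1305]);C=np.array([.573,-.031])
w=np.load("w13.npz")
f=lambda n,l,z:print(n,((fcast(w,[(340+a/2.6,60+b/2.6) for a,b in l],z)[:,:2]-C)@ex).round(4))
f("board top back edge",[(114,80),(110,250),(101,430)],.068)
f("fence top inner",[(123,80),(120,250),(110,430)],.078)
E
```

```text
board top back edge [0.0787 0.0791 0.0798]
fence top inner [0.0797 0.0805 0.081 ]
```

The board is about 1 mm off the fence, within measuring noise. It is parallel to it, and the line is on the edge. The hand is clear, so I'm handing in.

```bash
python3 - <<'E'
from rig import *
print(hand_in())
E
```

```text
the job is handed in; nothing more can be done
None
```

I pushed the board along the ledge with two spread fingertips, then pushed it sideways against the fence. A last push from its trailing end covered the remaining 6–7 mm. The job was handed in at about 18.6 s with the hand raised clear of everything.

| Last check | Measured | Allowed |
|---|---|---|
| Chalk line to snapping edge, wrist camera | within about 0.5 mm | 5 mm |
| Chalk line past snapping edge, side camera | about 1 mm | 5 mm |
| Board angle to fence | about 0.2° | 1.5° |
| Back edge to fence (measured at the top edges) | about 1–1.5 mm, near the measuring noise | 4 mm |

- **Disagreements:** the two cameras differ by about 1 mm on the line. One rough pick of the fence foot and back edge gave an inconsistent gap because the fence foot was hidden from view. I replaced it with the top-edge measurement above.
- **Bystanders:** they looked unmoved in the final side view. I compared by eye and did not measure their positions.
- **Flatness and height:** I did not measure the board's tilt or height at the end. It looked flat in the pictures.

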